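Clear a clay board jammed across a return chute

ROBOT

A 7-joint arm with a two-finger parallel gripper is mounted at the origin on the work surface. World frame = base frame: x ahead of the robot, y to its left, z up, the work surface at z = 0. Lengths are in m, angles in rad, forces in N, time in s.
With the tool pointing down it reaches from about 0.425 to 1.025 m from the base axis. Payload 9.4 kg.
Tool frame: the origin (TCP) lies on the front face of the gripper's body, between the roots of the fingers; the fingertips stand 84 mm ahead of it and the grasp point (between the pads) lies 65 mm ahead of it (ctrl.tcp_to_tips is the distance from the TCP to the fingertips, in m); z points along the fingers, y is the line along which they close (so a half turn about z gives the same grasp; the last joint's range is limited). The gripper opens to 93 mm and grips with 3 to 60 N. Pads are 15 mm wide; open, the fingers measure 128 mm over their backs; the gripper's body (75 mm by 188 mm) begins 65 mm behind the grasp point.
Start: joints at [-1.214, 0.599, -0.003, 1.599, 0.002, 0.943, -0.08], TCP at [0.305, 0.658, 0.303] pointing down, gripper open.
Joint ranges: [-2.57, 2.57], [-0.35, 1.97], [-1.29, 1.29], [0.11, 2.56], [-1.05, 4.19], [0.11, 1.86], [-2.63, 2.63]. Speed limits (rad/s): [2.22, 2.22, 3.01, 3.01, 3.14, 3.14, 3.14].

INTERFACE

Orientations are given as a rotation vector (axis times angle).
In Python, from workcell import ctrl gives the robot as it stands.
- The arm moves only by the tool arm_command, never from a script. Its argument "commands" is a list of rows, each an object with "xyz": the shift along the tool's x, y, z scaled (see below), a list of three; "turn": the turn about the tool's z scaled (see below). A call has 1 to 10 rows; each row is the pose to reach, as a shift and turn from the pose commanded when the call began, along the tool's axes at that moment, turning the shorter way round; what a row does not reach only later rows make up. The controller multiplies each number of a shift by 0.6 m and each number of a turn by 180 degrees. A row lasts 1/12 s, in which the tool goes at most 41.7 mm and 7.16 degrees, less where a joint would pass 70% of its speed; a pose out of reach is approached as far as the arm can. A call with a number of a shift or a turn outside -1 to 1 is refused whole. A call with a gripper value outside its range is refused whole. "fingers" is the closure, from -1 (fully open) to 1 (shut), set as the call begins (left out, the last holds). The fingers move at their own pace and stop on an object; the grip force is fixed at half the most. Time passes only in rows, so rows that repeat a pose let the fingers close. It gives the time, the measured TCP pose, the force, the opening and the grip force at its end, in the units of the state.
- ctrl.get_state(): the state, without advancing time (a new reading comes with each control period).
- ctrl.snapshot(name): name is "scene" or "top"; returns a dict with "color" (480x640x3 uint8, red, green, blue), "z_map" (480x640 float32, m along the optical axis (not along the pixel's ray), 0 where there is no reading), "fx", "fy", "cx", "cy" (pixels), "origin" and "rotation" of the camera in the world. Camera axes: x right, y down, z forward; pixel columns grow to the right and rows downward; lengths in m; the calibration is good to about 2 mm. A picture is of the moment at which its call begins.
- ctrl.finish_job(): hands the job in; it is judged then, once.
Trained networks look in a picture, given as the dict that the camera call returned (one of the last four; its "shot" number tells which), for a name from the list of things; names that differ only in an ending like _2 or _b are one class to them, and where a whole thing is asked for, a point or a joint stands for the part that bears it (a point fixed in the world has none). Each returns a list of dicts, best first, with "confidence" (0 to 1); they miss things now and then, are a little off and sometimes report something else, mostly with a low value. They report only what shows in the picture. A call takes as long as a camera call. They do not tell look-alikes from the thing itself.
- ctrl.find_in(picture, target): "at" ([x, y, z] in m, in the coordinates of the camera as it stood for that picture, good to about 4 mm: the middle of the surface that is visible of it).
- ctrl.trace(picture, target): "mask" (480x640 bool, what is visible of it).
The state is a dict: "clock": time; "joint_pos": joint angles; "dq": joint speeds; "joint_torque": joint torques, N m; "position": TCP position; "orientation": TCP orientation; "force": force on the tool from outside, world axes, zero at the start; "wrist_torque": the same for the moment, N m; "finger_gap": finger opening in m; "grip_force": force on a finger pad.
Only numpy, scipy, OpenCV 4.12 (cv2) and the standard library are available. Lean on these libraries where they do the work, as an engineer would, in place of code of your own. Each camera call takes 0.05 s, during which the arm holds its last target. There are 200 camera calls.

TASK

A wooden clay board has gone into the sloping return chute sideways and is jammed askew across it, its two ears caught under the keeper strips. Push it back up the chute until it lies flat and clear on the level loading shelf at the top, then lift it out by an ear and lay it flat in the empty shallow wooden tray. Ease it free without forcing or levering against the chute, set it down rather than dropping it, and leave the basket, the tin, the beaker and the tray where they stand.

Things in the scene. Friction and masses are not known exactly. Their poses are not given: they have to be found in the camera images.
- board: The jammed clay board: plain brown wood, 16 mm thick, about 160 g. Body 96 mm (its x) by 116 mm (its y); an ear 30 mm wide, 42 mm long, rounded at the end, stands out of the middle of each 96 mm edge: 200 mm over all along y. Origin: centre of the underside, z its normal. At the start it lies across the ramp, its x up the slope, turned 10 to 22 degrees (+y ear lower), ears wedged between the cheek walls.
- ear_a (a point): Middle of the board's ear at its +y end, 79 mm from the board's centre, half-way through its thickness. In the jam both ears lie wholly under the keeper strips, so the ears can be gripped only once the board is up on the shelf.
- ear_b (a point): The same for the ear at the board's -y end. The ramp is slick: pushed only part of the way up and let go, the board slides back and jams again; turned far from square it can slip down the chute. On the level shelf it stays where it is left.
- chute: The return chute, fixed to the table, plywood and brown oak, 324 mm wide; smooth white laminate surfaces. Origin: on the table below the middle of the crest; x points level up the chute (away from the robot), y to the left, z up. The ramp falls from the crest towards -x at 22 degrees, 215 mm along the slope. Nothing on the chute is higher than 115 mm above the table.
- crest (a point): Middle of the crest line on the laminate, 95 mm above the table, axes as the chute's. From here the level loading shelf runs 170 mm to +x, 280 mm wide between side guides 12 mm high, its far end open. To -x is the ramp.
- outlet (a point): Middle of the lower end of the ramp, on the laminate, 15 mm above the table. Two cheek walls 26 mm high stand on the ramp, 230 mm apart at the crest, narrowing evenly to 139 mm here at the outlet.
- slot (a point): A point on the ramp's laminate on its middle line, 87.5 mm down the slope from the crest. Above it is the open clearing slot, 104 mm wide, between two flat plywood keeper strips 9 mm thick; they lie on the cheek walls (underside 26 mm, top 35 mm off the ramp) and reach from 40 to 135 mm down the slope. Above and below them the ramp is open from above.
- tray: The empty shallow tray: light wood, loose, 0.9 kg, 276 mm (its x) by 176 mm (its y) outside, 30 mm high, walls and floor 8 mm thick: 260 by 160 mm inside. Origin: centre of the underside. It stands left or right of the chute, the basket on the other side.
- basket: Dark wicker basket with rolling pins in it, loose, 262 mm (x) by 182 mm (y), 82 mm high. Origin: centre of the underside. Bystander.
- tin: Closed flat tin with a blue lid, 122 x 92 mm, 25 mm high, loose. Origin: centre of the underside. Bystander.
- beaker: Steel beaker, 68 mm across the rim, 95 mm high, loose. Origin: centre of the underside. Bystander.
Not all that is in view belongs to the job. There is more than one size of the board; the one meant has the size given above.

How it is judged:
By the outcome, as a careful person would: the job done as asked, in the order asked, and still so for the second after the job is handed in, with the robot touching nothing.
It also fails if it takes over 58 s, if anything falls off the work surface, if the arm or the gripper's body presses on something with over 40 N, if the wrist force passes 120 N, or if a joint passes its speed limit or range.

## Working session

There is one attempt and no reset: what is moved stays moved. The work goes in short steps, Python scripts to look and compute and a tool call to move; the robot and the scene stay as the last step left them, time stands still between calls to the robot, and variables do not carry over. Pictures are saved under pics/ and viewed, at most 14 in all, crops included, and the job is handed in when it is done.

Besides the shell and the picture viewer there is one more tool, called in YAML: its name, and indented under it one key for each argument. arm_command: Moves the arm, as the interface text tells. Its arguments: {"type":"object","properties":{"commands":{"type":"array"},"fingers":{"type":"number"}},"required":["commands"]}

```bash
mkdir -p pics; cat > h.py <<'E'
import numpy as np, cv2
from workcell import ctrl
def world(p,pt): return np.array(p["origin"])+np.array(p["rotation"])@np.array(pt)
def cloud(p):
    z=p["z_map"]; v,u=np.mgrid[:480,:640]
    c=np.stack([(u-p["cx"])/p["fx"]*z,(v-p["cy"])/p["fy"]*z,z],-1)
    return c@np.array(p["rotation"]).T+np.array(p["origin"])
def save(p,n,crop=None,s=1):
    im=p["color"][:,:,::-1]
    if crop: im=im[crop[1]:crop[3],crop[0]:crop[2]]
    cv2.imwrite(n,cv2.resize(im,None,fx=s,fy=s))
E
python3 - <<'E'
from h import *
st=ctrl.get_state(); print({k:np.round(st[k],3) for k in st})
P={n:ctrl.snapshot(n) for n in("scene","top")}
for n,p in P.items():
    save(p,f"pics/{n}0.png"); print(n,p["origin"],np.round(p["rotation"],3).tolist(),p["fx"])
    for t in["board","chute","tray","basket","tin","beaker","ear_a"]:
        for d in ctrl.find_in(p,t)[:4]:
            a=d["at"];print(n,t,round(d["confidence"],2),np.round(world(p,a),3),[round(p["fx"]*a[0]/a[2]+p["cx"]),round(p["fy"]*a[1]/a[2]+p["cy"])])
E
```

```text
{'clock': np.float64(0.0), 'joint_pos': array([-1.214,  0.6  , -0.003,  1.6  ,  0.002,  0.943, -0.08 ]), 'dq': array([ 0.001,  0.001,  0.   ,  0.001,  0.001, -0.002, -0.001]), 'joint_torque': array([ 1.0000e-03, -7.6507e+01,  1.4980e+00, -2.5237e+01, -5.2000e-02,
        1.7000e-02,  0.0000e+00]), 'position': array([0.305, 0.658, 0.302]), 'orientation': array([-6.760e-01, -3.068e+00,  2.000e-03]), 'force': array([0.105, 0.044, 0.353]), 'wrist_torque': array([-0.027, -0.043,  0.085]), 'grip_force': np.float64(0.0), 'finger_gap': np.float64(0.093)}
scene [ 1.36831136 -0.24734595  1.19809554] [-2.015, -1.499, 0.576] 596.5217782647801
scene board 0.83 [1.993 0.378 1.823] [313, 289]
scene board 0.66 [2.279 0.664 2.109] [379, 173]
scene chute 0.93 [1.768 0.152 1.597] [323, 333]
scene tray 0.88 [2.642 1.027 2.472] [160, 318]
scene tray 0.61 [1.992 0.376 1.822] [313, 290]
scene tray 0.46 [1.773 0.157 1.603] [323, 331]
scene tin 0.96 [ 1.195 -0.42   1.025] [466, 312]
scene beaker 0.69 [2.208 0.592 2.038] [191, 371]
scene ear_a 0.93 [2.286 0.67  2.116] [377, 174]
scene ear_a 0.79 [1.998 0.382 1.828] [313, 288]
scene ear_a 0.23 [1.762 0.146 1.592] [324, 333]
top [ 0.25910586 -0.01170498  1.0272517 ] [-2.091, 2.139, -0.214] 466.7412089349298
top board 0.74 [-0.144 -0.414  0.625] [325, 197]
top chute 0.61 [-0.317 -0.588  0.451] [329, 162]
top tray 0.61 [-0.777 -1.048 -0.009] [489, 230]
top basket 0.95 [0.797 0.526 1.565] [160, 243]
top tin 0.87 [0.291 0.02  1.059] [177, 148]
top beaker 0.64 [-1.114 -1.385 -0.346] [465, 133]
top beaker 0.31 [-0.771 -1.042 -0.003] [489, 231]
top ear_a 0.69 [1.347 1.076 2.115] [178, 386]
top ear_a 0.59 [-0.142 -0.413  0.626] [324, 197]
```

```bash
sed -i 's/^from workcell.*/from workcell import ctrl\nfrom scipy.spatial.transform import Rotation as Ro\ndef RM(p): return Ro.from_rotvec(p["rotation"]).as_matrix()/; s/np.array(p\["rotation"\])/RM(p)/' h.py
python3 - <<'E'
from h import *
P={n:ctrl.snapshot(n) for n in("scene","top")}
for n,p in P.items():
    np.save(f"{n}_cloud.npy",cloud(p))
    for t in["board","chute","tray","basket","tin","beaker","ear_a"]:
        for d in ctrl.find_in(p,t)[:3]:
            a=d["at"];print(n,t,round(d["confidence"],2),np.round(world(p,a),3),[round(p["fx"]*a[0]/a[2]+p["cx"]),round(p["fy"]*a[1]/a[2]+p["cy"])])
        for d in ctrl.trace(p,t)[:1]:
            np.save(f"{n}_{t}.npy",d["mask"])
E
```

```text
scene board 0.93 [0.173 0.293 0.009] [378, 174]
scene board 0.8 [ 0.57  -0.019  0.081] [314, 289]
scene chute 0.73 [ 0.698 -0.036  0.092] [323, 333]
scene tray 0.63 [ 0.497 -0.383  0.007] [160, 319]
scene basket 0.56 [0.488 0.338 0.047] [439, 239]
scene tin 0.85 [0.7   0.315 0.025] [466, 312]
scene tin 0.22 [ 0.697 -0.037  0.093] [323, 332]
scene beaker 0.76 [ 0.684 -0.329  0.061] [190, 369]
scene ear_a 0.9 [0.169 0.288 0.01 ] [376, 173]
scene ear_a 0.6 [ 0.567 -0.023  0.084] [312, 287]
top board 0.92 [0.167 0.299 0.008] [179, 384]
top board 0.61 [ 0.551 -0.015  0.076] [325, 195]
top chute 0.88 [ 0.62  -0.025  0.095] [329, 161]
top tray 0.73 [ 0.622 -0.027  0.093] [330, 161]
top tray 0.6 [ 0.482 -0.38   0.005] [489, 231]
top basket 0.58 [0.459 0.336 0.048] [162, 244]
top tin 0.69 [0.686 0.32  0.024] [177, 149]
top beaker 0.71 [ 0.691 -0.324  0.061] [463, 134]
top ear_a 0.71 [0.16  0.298 0.012] [180, 388]
top ear_a 0.59 [ 0.546 -0.012  0.079] [324, 198]
```

View pics/top0.png

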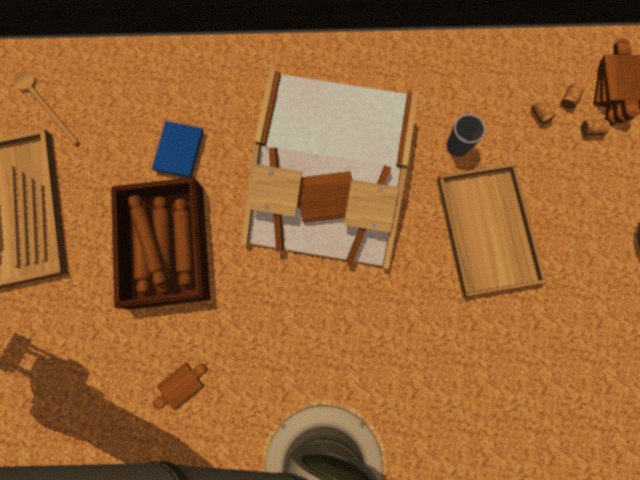

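View pics/scene0.png

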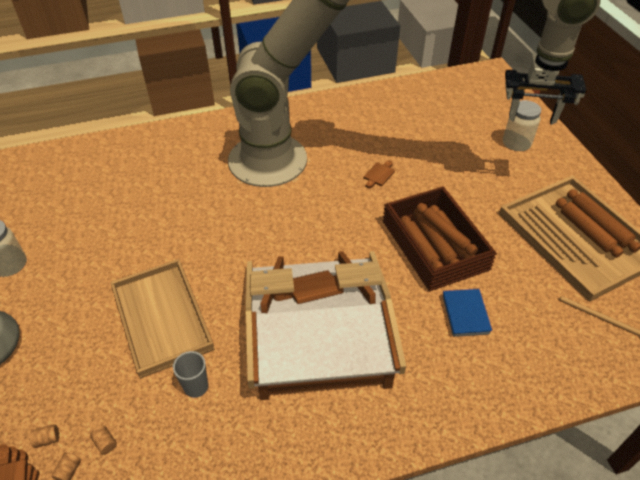

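Things that could be taken for the board: the jammed board at top (325,195), a smaller loose look-alike at (180,386), and boards in a stack at (622,80). The jammed one in the slot is the one meant. The tray is the empty one at (490,230), not the slatted one at (25,210). Next I'll check this in a crop and measure the chute and board.

```bash
python3 - <<'E'
from h import *
p=ctrl.snapshot("top"); save(p,"pics/crop1.png",(230,60,430,280),2.5)
C=cloud(p); rgb=p["color"].astype(int)
v,u=np.mgrid[:480,:640]; box=(u>240)&(u<420)&(v>65)&(v<275)
hsv=cv2.cvtColor(p["color"],cv2.COLOR_RGB2HSV)
white=box&(hsv[...,1]<70)&(hsv[...,2]>110)
sh=white&(abs(C[...,2]-.095)<.004)
rp=white&(C[...,2]<.085)&(C[...,2]>.02)
print(sh.sum(),rp.sum(),np.median(C[sh][:,2]))
sh=cv2.morphologyEx(sh.astype(np.uint8),cv2.MORPH_OPEN,np.ones((5,5)))>0
r=cv2.minAreaRect(C[sh][:,:2].astype(np.float32)); print("shelf rect",r)
# ramp plane
Q=C[rp]; A=np.c_[Q[:,:2],np.ones(len(Q))]
for _ in range(3):
    k=np.linalg.lstsq(A,Q[:,2],rcond=None)[0]; e=abs(A@k-Q[:,2]); Q=Q[e<.004];A=A[e<.004]
yaw=np.arctan2(k[1],k[0]); print("ramp slope",np.degrees(np.arctan(np.hypot(*k[:2]))),"yaw",np.degrees(yaw))
d=np.array([np.cos(yaw),np.sin(yaw)]); # crest where plane reaches .095
print("crest dist along d from world origin",(.095-k[2])/np.hypot(*k[:2]))
n=np.array([-d[1],d[0]]); q=C[sh][:,:2]; print("shelf across",np.percentile(q@n,[1,50,99]),"along",np.percentile(q@d,[0.5,99.5]))
# board
m=np.load("top_board.npy"); bm=box&(hsv[...,1]>120)&(v>165)&(v<228)&(u>295)&(u<358)&(hsv[...,0]<12)
B=C[bm]; al=B[:,:2]@d; ac=B[:,:2]@n; h=B[:,2]-(np.c_[B[:,:2],np.ones(len(B))]@k)
print("board n",bm.sum(),"h above ramp(vert)",np.percentile(h,[5,50,95]))
for t in["tray"]:
  for T in ctrl.trace(p,t)[:3]:
    M=T["mask"]; print(t,T["confidence"],M.sum(),cv2.minAreaRect(C[M][:,:2].astype(np.float32)),np.median(C[M],0))
np.savez("m.npz",k=k,d=d,n=n)
# tray by height near it
tb=(u>430)&(u<550)&(v>155)&(v<305)&(C[...,2]>.024)&(C[...,2]<.036)
pts=C[tb][:,:2].astype(np.float32); print("tray rim",len(pts),cv2.minAreaRect(pts[(pts[:,1]<-.24)]))
cv2.imwrite("pics/bm.png",bm.astype(np.uint8)*255)
print("tool z",np.round(world(p,[0,0,0]),3))
E
```

```text
9689 2841 0.09452795786699175
shelf rect ((0.7117814421653748, -0.04290255904197693), (0.2788788378238678, 0.1784689575433731), 79.01016235351562)
ramp slope 21.620016756571236 yaw -11.004587012533783
crest dist along d from world origin 0.6288464014506031
shelf across [-0.04225506  0.09253742  0.228793  ] along [0.62145613 0.79274038]
board n 510 h above ramp(vert) [0.01432424 0.01737831 0.02047335]
tray rim 1555 ((0.48427075147628784, -0.37796497344970703), (0.27613210678100586, 0.1787804812192917), 8.394091606140137)
tool z [ 0.259 -0.012  1.027]
```

View pics/crop1.png

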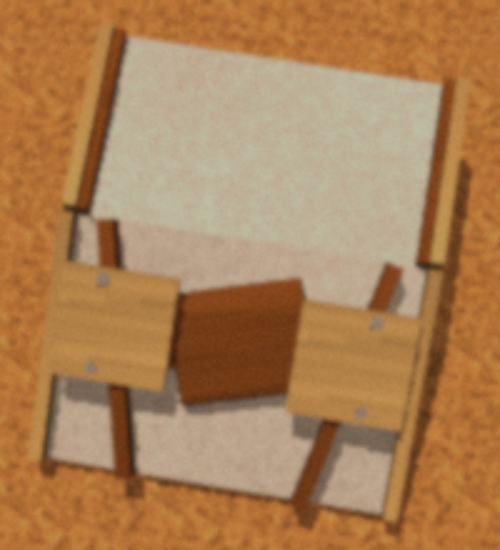

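```bash
cat >> h.py <<'E'
d=np.array([np.cos(np.radians(-11)),np.sin(np.radians(-11))]); n=np.array([-d[1],d[0]]); CR=(.626,.0933)
def chute(q): q=np.asarray(q); return np.stack([q[...,:2]@d-CR[0],q[...,:2]@n-CR[1]],-1)
def unch(X,Y): return (X+CR[0])*d+(Y+CR[1])*n
E
python3 - <<'E'
from h import *
p=ctrl.snapshot("top"); k=np.load("m.npz")["k"]; R=RM(p);o=np.array(p["origin"])
off=.016*np.hypot(1,np.hypot(*k[:2]))
for nm,(a,b) in dict(LL=(185,403),LR=(288,390),UL=(180,293),UR=(300,280)).items():
    u,v=a/2.5+230-.3,b/2.5+60-.3
    r=R@np.array([(u-p["cx"])/p["fx"],(v-p["cy"])/p["fy"],1])
    t=(k[0]*o[0]+k[1]*o[1]+k[2]+off-o[2])/(r[2]-k[0]*r[0]-k[1]*r[1]); P=o+t*r
    print(nm,np.round(P,4),np.round(chute(P),4))
print("ramp z at X:",[(X,round(float(k[:2]@unch(X,0)+k[2]),4)) for X in(-.2,-.15,-.1,-.05,0)])
print(unch(-.2,0),unch(-.15,0),unch(0.08,-.079), ctrl.get_state()["clock"])
E
```

```text
LL [0.5015 0.032  0.0557] [-0.1398  0.0338]
LR [ 0.5085 -0.0562  0.0651] [-0.1161 -0.0514]
UL [0.5887 0.0335 0.0895] [-0.0545  0.0519]
UR [ 0.5944 -0.0676  0.0993] [-0.0297 -0.0462]
ramp z at X: [(-0.2, 0.0146), (-0.15, 0.0344), (-0.1, 0.0542), (-0.05, 0.0741), (0, 0.0939)]
[0.43597566 0.01030118] [0.48505702 0.00076073] [ 0.69575736 -0.12067388] 2.45
```

```bash
cat >> h.py <<'E'
def plan(W,yawdeg_list):
    """W: world TCP targets; yaw: world azimuth of tool y"""
    s=ctrl.get_state(); R=Ro.from_rotvec(s["orientation"]).as_matrix(); y0=np.degrees(np.arctan2(R[1,1],R[0,1]))
    print("now",round(s["clock"],2),np.round(s["position"],4),"yaw",round(y0,2),"F",np.round(s["force"],1),"gap",round(float(s["finger_gap"]),4),"tilt",np.round(R[:,2],3),"j7",round(s["joint_pos"][6],2))
    for w,y in zip(W,yawdeg_list):
        print("  xyz",np.round(R.T@(np.array(w)-s["position"])/.6,4).tolist(),"turn",round(-((y-y0+180)%360-180)/180,4))
def ramp(X): return .095+.404*min(X,0)-.001
def push(wps):
    """(X,Y,clear,phi) in chute frame"""
    plan([np.r_[unch(X,Y),ramp(X)+c+.084] for X,Y,c,f in wps],[79+f for *_,f in wps])
E
python3 -c "
from h import *
push([(-.16,-.01,.17,15.5),(-.16,-.01,.008,15.5)])"
```

```text
now 2.45 [0.3048 0.6578 0.3027] yaw 65.15 F [0.3 0.2 0.2] gap 0.0933 tilt [ 0. -0. -1.] j7 -0.08
  xyz [-0.7208, -0.8876, 0.0323] turn -0.1631
  xyz [-0.7208, -0.8876, 0.3023] turn -0.1631
```

arm_command:
  commands:
    - {"xyz":[-0.72,-0.888,0.03],"turn":-0.163}
    - {"xyz":[-0.72,-0.888,0.03],"turn":-0.163}
    - {"xyz":[-0.72,-0.888,0.03],"turn":-0.163}
    - {"xyz":[-0.72,-0.888,0.03],"turn":-0.163}
    - {"xyz":[-0.72,-0.888,0.03],"turn":-0.163}
    - {"xyz":[-0.72,-0.888,0.03],"turn":-0.163}
    - {"xyz":[-0.72,-0.888,0.03],"turn":-0.163}
    - {"xyz":[-0.72,-0.888,0.03],"turn":-0.163}
    - {"xyz":[-0.72,-0.888,0.03],"turn":-0.163}
    - {"xyz":[-0.72,-0.888,0.03],"turn":-0.163}
  fingers: 0.25

```text
clock: 3.28
position: [0.407, 0.2521, 0.2921]
orientation: [-0.123, 3.138, 0.001]
force: [1.1, -0.2, -0.2]
finger_gap: 0.0356
grip_force: 0.0
```

```bash
python3 -c "
from h import *
push([(-.16,-.01,.17,15.5),(-.16,-.01,.05,15.5)])"
```

```text
now 3.28 [0.407  0.2521 0.2921] yaw 94.49 F [ 1.1 -0.2 -0.2] gap 0.0356 tilt [ 0.001  0.    -1.   ] j7 0.89
  xyz [-0.0764, -0.4395, 0.0144] turn -0.0
  xyz [-0.0763, -0.4396, 0.2144] turn -0.0
```

arm_command:
  commands:
    - {"xyz":[-0.076,-0.44,0.014],"turn":0}
    - {"xyz":[-0.076,-0.44,0.014],"turn":0}
    - {"xyz":[-0.076,-0.44,0.014],"turn":0}
    - {"xyz":[-0.076,-0.44,0.014],"turn":0}
    - {"xyz":[-0.076,-0.44,0.014],"turn":0}
    - {"xyz":[-0.076,-0.44,0.014],"turn":0}
    - {"xyz":[-0.076,-0.44,0.014],"turn":0}
    - {"xyz":[-0.076,-0.44,0.1],"turn":0}
    - {"xyz":[-0.076,-0.44,0.16],"turn":0}
    - {"xyz":[-0.076,-0.44,0.214],"turn":0}

```text
clock: 4.12
position: [0.4733, -0.0064, 0.1625]
orientation: [-0.12, 3.137, 0.0]
force: [0.8, 0.3, 0.8]
finger_gap: 0.035
grip_force: 0.0
```

```bash
python3 -c "
from h import *
push([(-.16,-.01,.008,15.5),(-.14,-.01,.008,15.5)])"
```

```text
now 4.12 [ 0.4733 -0.0064  0.1625] yaw 94.38 F [0.8 0.3 0.8] gap 0.035 tilt [ 0.003  0.    -1.   ] j7 1.44
  xyz [0.0003, -0.0012, 0.0686] turn -0.0007
  xyz [-0.0319, -0.0101, 0.0552] turn -0.0007
```

arm_command:
  commands:
    - {"xyz":[0,-0.001,0.03],"turn":0}
    - {"xyz":[0,-0.001,0.05],"turn":0}
    - {"xyz":[0,-0.001,0.068],"turn":0}
    - {"xyz":[0,-0.001,0.068],"turn":0}
    - {"xyz":[-0.008,-0.003,0.065],"turn":0}
    - {"xyz":[-0.016,-0.006,0.062],"turn":0}
    - {"xyz":[-0.024,-0.008,0.059],"turn":0}
    - {"xyz":[-0.032,-0.01,0.055],"turn":0}
    - {"xyz":[-0.032,-0.01,0.055],"turn":0}

```text
clock: 4.87
position: [0.4942, -0.0104, 0.1316]
orientation: [-0.122, 3.136, 0.0]
force: [-0.9, -1.1, -1.0]
finger_gap: 0.035
grip_force: 0.0
```

```bash
python3 -c "
from h import *
push([(-.12,-.01,.008,15.5),(-.105,-.01,.008,15.5),(-.085,-.01,.008,15.5)])
p=ctrl.snapshot('scene'); save(p,'pics/s1.png',(210,190,430,400),2.5)"
```

```text
now 4.87 [ 0.4942 -0.0104  0.1316] yaw 94.45 F [-0.9 -1.1 -1. ] gap 0.035 tilt [ 0.003  0.    -1.   ] j7 1.44
  xyz [-0.03, -0.0097, -0.0097] turn -0.0003
  xyz [-0.0542, -0.0163, -0.0198] turn -0.0003
  xyz [-0.0863, -0.0252, -0.0331] turn -0.0003
```

View pics/s1.png

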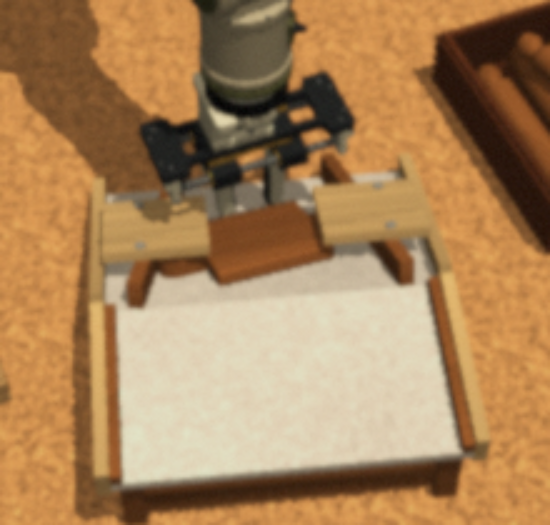

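The crop shows the fingers between the strips, just below the board's lower edge at about (250,205), with clearance on both sides. I'll ease the board up at its present angle.

arm_command:
  commands:
    - {"xyz":[-0.01,-0.003,-0.003],"turn":0}
    - {"xyz":[-0.02,-0.006,-0.006],"turn":0}
    - {"xyz":[-0.03,-0.009,-0.01],"turn":0}
    - {"xyz":[-0.038,-0.012,-0.013],"turn":0}
    - {"xyz":[-0.046,-0.014,-0.016],"turn":0}
    - {"xyz":[-0.054,-0.016,-0.02],"turn":0}
    - {"xyz":[-0.054,-0.016,-0.02],"turn":0}

```text
clock: 5.5
position: [0.5274, -0.0174, 0.1429]
orientation: [-0.122, 3.137, -0.0]
force: [0.1, -0.4, 0.7]
finger_gap: 0.0345
grip_force: 0.0
```

```bash
python3 -c "
from h import *
push([(-.085,-.01,.008,15.5),(-.07,-.008,.008,8),(-.05,-.006,.008,0)])
p=ctrl.snapshot('scene'); save(p,'pics/s2.png',(210,190,430,400),2.5)"
```

```text
now 5.5 [ 0.5274 -0.0174  0.1429] yaw 94.46 F [ 0.1 -0.4  0.7] gap 0.0345 tilt [ 0.003  0.    -1.   ] j7 1.46
  xyz [-0.0321, -0.0093, -0.0146] turn -0.0002
  xyz [-0.0571, -0.0128, -0.0246] turn 0.0414
  xyz [-0.0901, -0.0184, -0.038] turn 0.0859
```

View pics/s2.png

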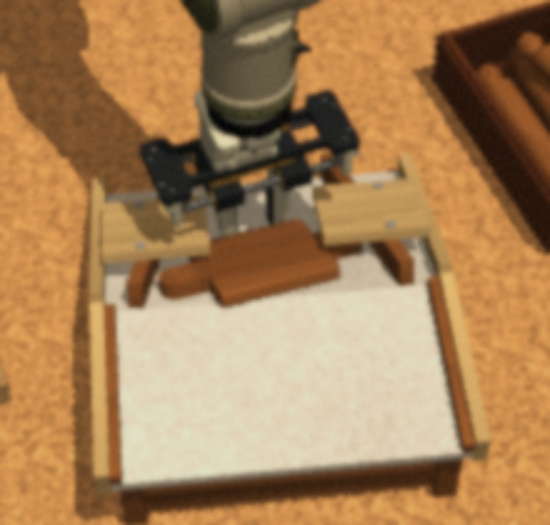

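The board has come up about 20 mm without force, and its right ear is partly clear at (180,280). Next I'll push further and square it.

arm_command:
  commands:
    - {"xyz":[-0.01,-0.003,-0.005],"turn":0}
    - {"xyz":[-0.02,-0.006,-0.009],"turn":0}
    - {"xyz":[-0.032,-0.009,-0.015],"turn":0}
    - {"xyz":[-0.04,-0.01,-0.018],"turn":0.014}
    - {"xyz":[-0.048,-0.011,-0.021],"turn":0.028}
    - {"xyz":[-0.057,-0.013,-0.025],"turn":0.042}
    - {"xyz":[-0.068,-0.015,-0.029],"turn":0.056}
    - {"xyz":[-0.079,-0.017,-0.034],"turn":0.071}
    - {"xyz":[-0.09,-0.018,-0.038],"turn":0.086}
    - {"xyz":[-0.09,-0.018,-0.038],"turn":0.086}

```text
clock: 6.38
position: [0.5822, -0.0236, 0.166]
orientation: [0.304, 3.124, 0.001]
force: [0.7, -0.8, 0.1]
finger_gap: 0.0346
grip_force: 0.0
```

```bash
python3 -c "
from h import *
push([(-.025,-.005,.008,0),(0,-.005,.008,0),(.025,-.005,.008,0)])
p=ctrl.snapshot('scene'); save(p,'pics/s3.png',(210,190,430,400),2.5)"
```

```text
now 6.38 [ 0.5822 -0.0236  0.166 ] yaw 78.89 F [ 0.7 -0.8  0.1] gap 0.0346 tilt [ 0.002  0.    -1.   ] j7 1.31
  xyz [-0.0417, 0.0008, -0.0165] turn -0.0006
  xyz [-0.0834, 0.0009, -0.0332] turn -0.0006
  xyz [-0.125, 0.001, -0.0331] turn -0.0006
```

View pics/s3.png

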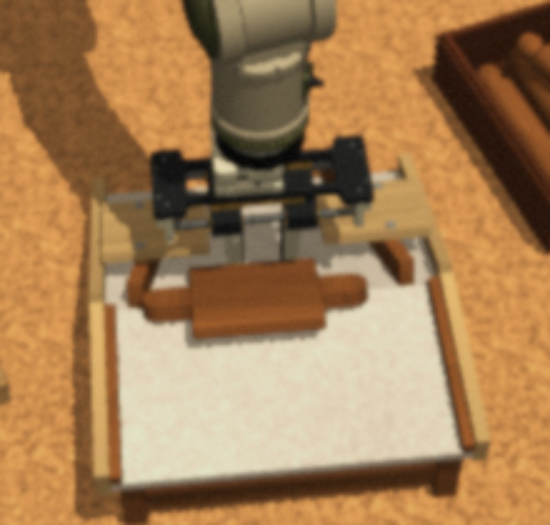

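The board is square and straddling the crest, with ears at (165,305) and (345,290), free of the strips. I'll push it on onto the shelf.

arm_command:
  commands:
    - {"xyz":[-0.014,0,-0.006],"turn":0}
    - {"xyz":[-0.028,0,-0.012],"turn":0}
    - {"xyz":[-0.042,0,-0.017],"turn":0}
    - {"xyz":[-0.056,0,-0.023],"turn":0}
    - {"xyz":[-0.07,0,-0.029],"turn":0}
    - {"xyz":[-0.084,0,-0.034],"turn":0}
    - {"xyz":[-0.098,0,-0.034],"turn":0}
    - {"xyz":[-0.112,0,-0.034],"turn":0}
    - {"xyz":[-0.13,0,-0.034],"turn":0}
    - {"xyz":[-0.13,0,-0.034],"turn":0}

```text
clock: 7.27
position: [0.6589, -0.039, 0.1855]
orientation: [0.301, 3.125, -0.0]
force: [0.4, -0.3, -0.0]
finger_gap: 0.035
grip_force: 0.0
```

arm_command:
  commands:
    - {"xyz":[0.03,0,0],"turn":0}
    - {"xyz":[0.05,0,0],"turn":0}
    - {"xyz":[0.05,0,-0.06],"turn":0}
    - {"xyz":[0.05,0,-0.12],"turn":0}
    - {"xyz":[0.15,0,-0.16],"turn":0}
    - {"xyz":[0.22,0,-0.16],"turn":0}
    - {"xyz":[0.28,0,-0.16],"turn":0}
    - {"xyz":[0.3,0,-0.16],"turn":0}
  fingers: -1

```text
clock: 7.93
position: [0.4764, -0.0039, 0.282]
orientation: [-0.3, -3.126, 0.0]
force: [0.3, 0.1, 0.8]
finger_gap: 0.0838
grip_force: 0.0
```

```bash
python3 - <<'E'
from h import *
p=ctrl.snapshot("top"); save(p,"pics/t2.png",(230,60,430,280),2.5)
C=cloud(p); hsv=cv2.cvtColor(p["color"],cv2.COLOR_RGB2HSV); q=chute(C)
print("F",ctrl.get_state()["force"])
for T in ctrl.trace(p,"board")[:3]:
    M=T["mask"]; print(T["confidence"],M.sum(),np.median(C[M],0))
M=(hsv[...,0]<12)&(hsv[...,1]>120)&(q[...,0]>0)&(q[...,0]<.16)&(abs(q[...,1])<.128)&(abs(C[...,2]-.111)<.008)
P=q[M].astype(np.float32); print(M.sum(),"z",np.percentile(C[M][:,2],[5,50,95]),cv2.minAreaRect(P),P.min(0),P.max(0))
for a,b in((-.13,-.075),(.05,.1)):
    e=P[(P[:,1]>a)&(P[:,1]<b)]; print(len(e),e.mean(0),e.min(0),e.max(0))
E
```

```text
F [-7.12935145  0.97843412 -1.84190619]
0.96 716 [ 0.70651622 -0.11480912  0.11028595]
0.56 1190 [ 0.69210682 -0.33044047  0.05968385]
78 z [0.10439768 0.10976735 0.1128299 ] ((0.09456927329301834, -0.06722314655780792), (0.08325406908988953, 0.05268044024705887), 35.871131896972656) [ 0.04540291 -0.11216165] [ 0.1295243  -0.04452264]
35 [ 0.07598512 -0.09471387] [ 0.06971323 -0.11216165] [ 0.09591413 -0.0752411 ]<stdin>:10: RuntimeWarning: Mean of empty slice.
  ret = um.true_divide(
Traceback (most recent call last):
ValueError: zero-size array to reduction operation minimum which has no identity
```

View pics/t2.png

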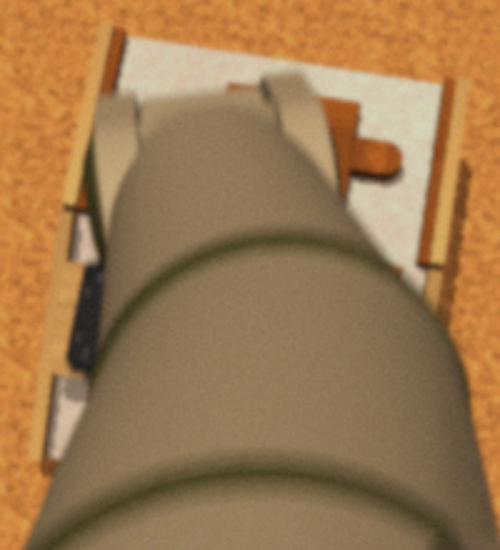

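The arm hides most of the shelf from above. The board's right ear shows at (375,158), flat on the shelf, so I'll measure from the scene camera.

```bash
python3 - <<'E'
from h import *
p=ctrl.snapshot("scene")
C=cloud(p); hsv=cv2.cvtColor(p["color"],cv2.COLOR_RGB2HSV); q=chute(C)
save(p,'pics/s4.png',(210,190,430,400),2.5)
for T in ctrl.trace(p,"board")[:3]:
    M=T["mask"]; c=q[M]; 
    print(T["confidence"],M.sum(),np.median(C[M],0))
    M&=(abs(q[...,1])<.128)&(q[...,0]>0)&(q[...,0]<.17)&(C[...,2]>.106)
    if M.sum()<200: continue
    P=q[M].astype(np.float32); print("z",np.percentile(C[M][:,2],[5,50,95]),cv2.minAreaRect(P),P.min(0),P.max(0))
    for a,b in((-.13,-.075),(.055,.1)):
        e=P[(P[:,1]>a)&(P[:,1]<b)]; print(len(e),e.mean(0),e.min(0),e.max(0))
E
```

```text
0.84 2894 [ 0.72216069 -0.05979445  0.11060456]
z [0.10743025 0.11088155 0.11427928] ((0.09041054546833038, -0.014477699995040894), (0.19887538254261017, 0.10076943784952164), 89.66373443603516) [ 0.04030058 -0.11392156] [0.14109765 0.08498945]
224 [ 0.09098896 -0.093164  ] [ 0.07325315 -0.11392156] [ 0.10762389 -0.07513135]
169 [0.09125943 0.06886327] [0.07347971 0.05518755] [0.10678772 0.08498945]
0.82 483 [0.17380313 0.29469419 0.00942915]
0.71 16113 [ 0.66273057 -0.02303337  0.09361869]
```

View pics/s4.png

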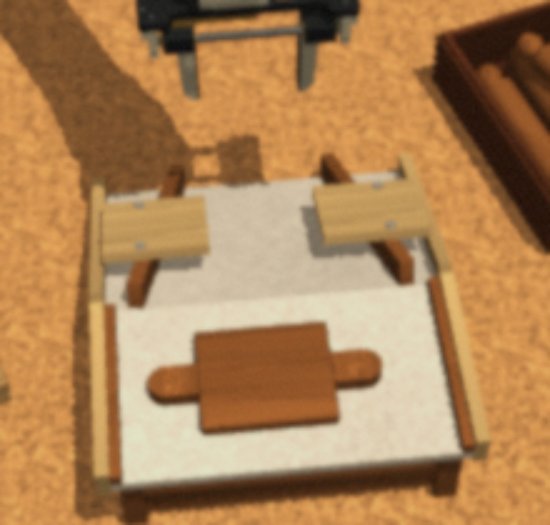

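Board is flat and clear on the shelf: body at (265,375), ears at (175,383) and (358,367). I'll grip the right ear (ear_b), which is nearer the tray.

```bash
python3 -c "
from h import *
g=unch(.087,-.087); print(g)
plan([np.r_[g,.26]],[-11])"
```

```text
[ 0.70110228 -0.12986256]
now 8.13 [ 0.4801 -0.0041  0.2821] yaw 79.04 F [-0.   0.3 -0.2] gap 0.0921 tilt [ 0.001  0.    -1.   ] j7 1.26
  xyz [-0.4014, -0.1358, 0.0373] turn 0.5002
```

arm_command:
  commands:
    - {"xyz":[-0.4,-0.136,0.037],"turn":0.5}
    - {"xyz":[-0.4,-0.136,0.037],"turn":0.5}
    - {"xyz":[-0.4,-0.136,0.037],"turn":0.5}
    - {"xyz":[-0.4,-0.136,0.037],"turn":0.5}
    - {"xyz":[-0.4,-0.136,0.037],"turn":0.5}
    - {"xyz":[-0.4,-0.136,0.037],"turn":0.5}
    - {"xyz":[-0.4,-0.136,0.037],"turn":0.5}
    - {"xyz":[-0.4,-0.136,0.037],"turn":0.5}
    - {"xyz":[-0.4,-0.136,0.037],"turn":0.5}
    - {"xyz":[-0.4,-0.136,0.037],"turn":0.5}

```text
clock: 8.97
position: [0.7015, -0.1309, 0.2582]
orientation: [2.081, 2.353, -0.001]
force: [0.2, 0.8, 0.5]
finger_gap: 0.0928
grip_force: 0.0
```

```bash
python3 -c "
from h import *
g=unch(.087,-.087)
plan([np.r_[g,.22],np.r_[g,.183]],[-11,-11])"
```

```text
now 8.97 [ 0.7015 -0.1309  0.2582] yaw 7.02 F [0.2 0.8 0.5] gap 0.0928 tilt [-0.    -0.001 -1.   ] j7 0.48
  xyz [0.0018, -0.0004, 0.0637] turn 0.1001
  xyz [0.0019, -0.0004, 0.1253] turn 0.1001
```

arm_command:
  commands:
    - {"xyz":[0.002,0,0],"turn":0.1}
    - {"xyz":[0.002,0,0],"turn":0.1}
    - {"xyz":[0.002,0,0.03],"turn":0.1}
    - {"xyz":[0.002,0,0.06],"turn":0.1}
    - {"xyz":[0.002,0,0.09],"turn":0.1}
    - {"xyz":[0.002,0,0.11],"turn":0.1}
    - {"xyz":[0.002,0,0.125],"turn":0.1}
    - {"xyz":[0.002,0,0.125],"turn":0.1}

```text
clock: 9.63
position: [0.6998, -0.129, 0.182]
orientation: [-2.416, -2.006, 0.003]
force: [0.2, 0.2, -0.2]
finger_gap: 0.0929
grip_force: 0.0
```

```bash
python3 -c "
from h import *
plan([],[])
p=ctrl.snapshot('scene'); save(p,'pics/s5.png',(210,190,430,400),2.5)"
```

```text
now 9.63 [ 0.6998 -0.129   0.182 ] yaw -10.61 F [ 0.2  0.2 -0.2] gap 0.0929 tilt [-0.003 -0.    -1.   ] j7 0.28
```

View pics/s5.png

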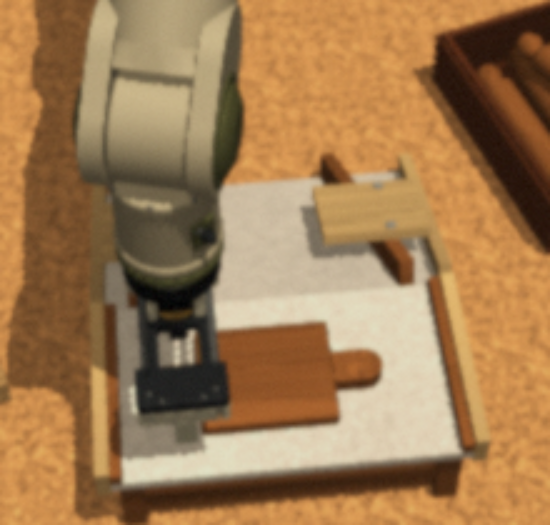

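Fingers straddle the right ear, just clear of the body edge (finger tip at (188,432), board corner at (205,428)). Closing.

arm_command:
  commands:
    - {"xyz":[0,0,0],"turn":0}
    - {"xyz":[0,0,0],"turn":0}
    - {"xyz":[0,0,0],"turn":0}
    - {"xyz":[0,0,0],"turn":0}
    - {"xyz":[0,0,0],"turn":0}
    - {"xyz":[0,0,0],"turn":0}
    - {"xyz":[0,0,0],"turn":0}
    - {"xyz":[0,0,0],"turn":0}
    - {"xyz":[0,0,0],"turn":0}
    - {"xyz":[0,0,0],"turn":0}
  fingers: 1

```text
clock: 10.52
position: [0.7, -0.1289, 0.1844]
orientation: [2.417, 2.006, 0.0]
force: [1.1, -0.6, -0.0]
finger_gap: 0.031
grip_force: 0.1
```

arm_command:
  commands:
    - {"xyz":[0,0,-0.02],"turn":0}
    - {"xyz":[0,0,-0.05],"turn":0}
    - {"xyz":[0,0,-0.09],"turn":0}
    - {"xyz":[0,0,-0.13],"turn":0}
    - {"xyz":[0,0,-0.17],"turn":0}
    - {"xyz":[0,0,-0.2],"turn":0}
    - {"xyz":[0,0,-0.2],"turn":0}

```text
clock: 11.1
position: [0.7011, -0.1297, 0.3094]
orientation: [2.414, 2.003, 0.007]
force: [-0.4, -0.3, -1.4]
finger_gap: 0.0296
grip_force: 29.9
```

```bash
python3 -c "
from h import *
p=ctrl.snapshot('scene'); save(p,'pics/s6.png',(100,130,430,400),2.2)
C=cloud(p)
for T in ctrl.trace(p,'board')[:2]:
    M=T['mask']; Q=C[M]; q=chute(Q); print(T['confidence'],M.sum(),np.median(Q,0))
    if Q[:,2].mean()>.15:
        A=np.c_[q,np.ones(len(q))]; print('plane',np.linalg.lstsq(A,Q[:,2],rcond=None)[0],q.min(0),q.max(0))
a=np.radians(8.4); plan([np.r_[np.array([.484,-.378])-.079*np.array([np.cos(a),np.sin(a)]),.302]],[-81.6])
"
```

```text
0.95 513 [0.17448044 0.29537137 0.0089801 ]
0.86 2479 [ 0.73329343 -0.04441877  0.23461482]
plane [1.04897173 0.04347697 0.13169605] [-0.09213836 -0.07501539] [0.76436746 0.08380694]
now 11.2 [ 0.6999 -0.1289  0.3052] yaw -10.61 F [-0.5  0.1 -2.1] gap 0.0297 tilt [ 0.001  0.    -1.   ] j7 0.22
  xyz [-0.5172, -0.4018, 0.0047] turn 0.3944
```

View pics/s6.png

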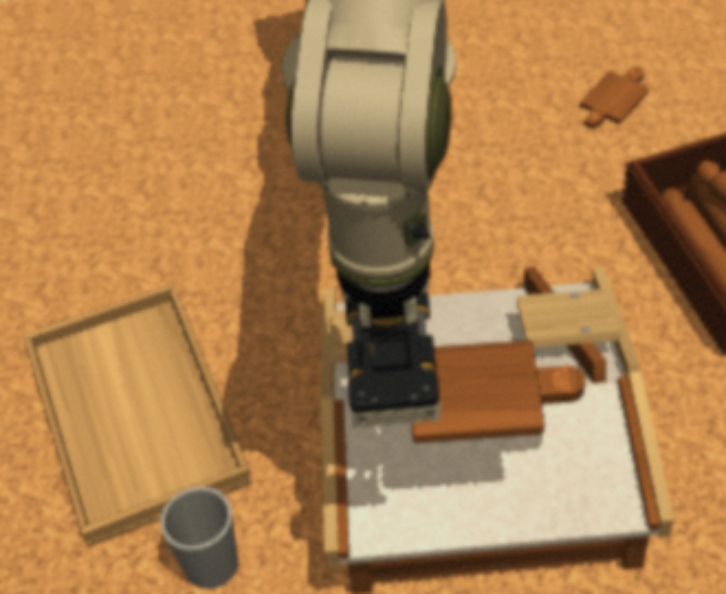

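The board is held level by the ear. One check of the tray pose before carrying it over.

```bash
python3 - <<'E'
from h import *
for nm in("top","scene"):
    p=ctrl.snapshot(nm); C=cloud(p); z=C[...,2]
    near=np.hypot(C[...,0]-.484,C[...,1]+.378)<.18
    rim=near&(z>.024)&(z<.034)&(C[...,0]<.64); P=C[rim][:,:2].astype(np.float32)
    print(nm,"rim",len(P),cv2.minAreaRect(P))
    fl=near&(z>.002)&(z<.013)
    k=cv2.morphologyEx(fl.astype(np.uint8),cv2.MORPH_OPEN,np.ones((3,3)))
    # floor: component at the tray centre
    nl,l=cv2.connectedComponents(k); 
    i=np.argmin(np.where(np.isfinite(C[...,0])&(k>0),np.hypot(C[...,0]-.484,C[...,1]+.378),9)); P=C[l==l.flat[i]]
    print(" floor",len(P),cv2.minAreaRect(P[:,:2].astype(np.float32)),np.median(P[:,2]))
    for t in("tray","beaker"):
      for d_ in ctrl.find_in(p,t)[:2]: print(t,round(d_["confidence"],2),np.round(world(p,d_["at"]),3))
E
```

```text
top rim 1553 ((0.48461616039276123, -0.37785980105400085), (0.2765657305717468, 0.1786041110754013), 8.183592796325684)
 floor 7858 ((0.48607391119003296, -0.38207489252090454), (0.26063352823257446, 0.15738801658153534), 8.26541805267334) 0.007695863822863247
tray 0.74 [ 0.481 -0.378  0.007]
tray 0.51 [ 0.569 -0.127  0.097]
beaker 0.77 [ 0.688 -0.325  0.063]
scene rim 1102 ((0.4890495538711548, -0.3780921697616577), (0.28183430433273315, 0.17617666721343994), 8.171982765197754)
 floor 5453 ((0.4793524444103241, -0.3794989585876465), (0.2565355598926544, 0.16060015559196472), 8.130075454711914) 0.0077469855922776
tray 0.82 [ 0.495 -0.384  0.009]
beaker 0.92 [ 0.686 -0.329  0.063]
```

```bash
python3 -c "
from h import *
plan([[.4147,-.3893,.27]],[-81.8])"
```

```text
now 11.5 [ 0.6997 -0.1288  0.3033] yaw -10.62 F [ 0.1 -0.  -1.3] gap 0.0294 tilt [-0.002  0.    -1.   ] j7 0.22
  xyz [-0.5142, -0.3868, 0.0563] turn 0.3955
```

arm_command:
  commands:
    - {"xyz":[-0.01,-0.008,0],"turn":0.01}
    - {"xyz":[-0.03,-0.023,0],"turn":0.025}
    - {"xyz":[-0.06,-0.045,0],"turn":0.05}
    - {"xyz":[-0.1,-0.075,0],"turn":0.08}
    - {"xyz":[-0.14,-0.105,0],"turn":0.11}
    - {"xyz":[-0.18,-0.135,0],"turn":0.14}
    - {"xyz":[-0.22,-0.165,0],"turn":0.17}
    - {"xyz":[-0.26,-0.195,0],"turn":0.2}
    - {"xyz":[-0.29,-0.218,0],"turn":0.225}
    - {"xyz":[-0.31,-0.233,0],"turn":0.24}

```text
clock: 12.33
position: [0.5248, -0.2886, 0.3048]
orientation: [2.991, 0.96, -0.001]
force: [-0.7, 0.5, -1.3]
finger_gap: 0.0295
grip_force: 29.9
```

```bash
python3 -c "
from h import *
plan([[.4147,-.3893,.27]],[-81.8])"
```

```text
now 12.33 [ 0.5248 -0.2886  0.3048] yaw -54.42 F [-0.7  0.5 -1.3] gap 0.0295 tilt [-0.    -0.001 -1.   ] j7 -0.08
  xyz [-0.2468, 0.0298, 0.0582] turn 0.1521
```

arm_command:
  commands:
    - {"xyz":[-0.03,0.004,0],"turn":0.02}
    - {"xyz":[-0.065,0.008,0.005],"turn":0.045}
    - {"xyz":[-0.105,0.013,0.015],"turn":0.07}
    - {"xyz":[-0.145,0.017,0.025],"turn":0.095}
    - {"xyz":[-0.185,0.022,0.035],"turn":0.12}
    - {"xyz":[-0.215,0.026,0.045],"turn":0.14}
    - {"xyz":[-0.235,0.028,0.053],"turn":0.149}
    - {"xyz":[-0.247,0.03,0.058],"turn":0.152}
    - {"xyz":[-0.247,0.03,0.058],"turn":0.152}

```text
clock: 13.08
position: [0.4183, -0.3887, 0.2692]
orientation: [-3.132, -0.24, 0.001]
force: [-0.0, 0.9, -0.9]
finger_gap: 0.0299
grip_force: 29.9
```

```bash
python3 - <<'E'
from h import *
p=ctrl.snapshot("scene"); C=cloud(p); save(p,'pics/s7.png',(80,190,350,400),2.5)
for T in ctrl.trace(p,"board")[:2]:
    Q=C[T["mask"]]; Q=Q[(Q[:,2]>.16)&(Q[:,1]<-.2)]
    if len(Q)>300: print("board in hand",cv2.minAreaRect(Q[:,:2].astype(np.float32)),np.linalg.lstsq(np.c_[Q[:,:2]-Q[:,:2].mean(0),np.ones(len(Q))],Q[:,2],rcond=None)[0],Q[:,:2].mean(0))
plan([[.4147,-.3893,.14],[.4147,-.3893,.098]],[-81.8]*2)
E
```

```text
board in hand ((0.8812985420227051, -0.3246888518333435), (0.9860197901725769, 0.09576453268527985), 7.833970069885254) [0.73847707 0.13684814 0.19944784] [ 0.50390699 -0.3768515 ]
now 13.18 [ 0.42   -0.3876  0.2696] yaw -81.08 F [-0.4 -0.5 -1.3] gap 0.0296 tilt [ 0.     0.001 -1.   ] j7 -0.16
  xyz [-0.0092, 0.0015, 0.2159] turn 0.004
  xyz [-0.0093, 0.0016, 0.2859] turn 0.004
```

View pics/s7.png

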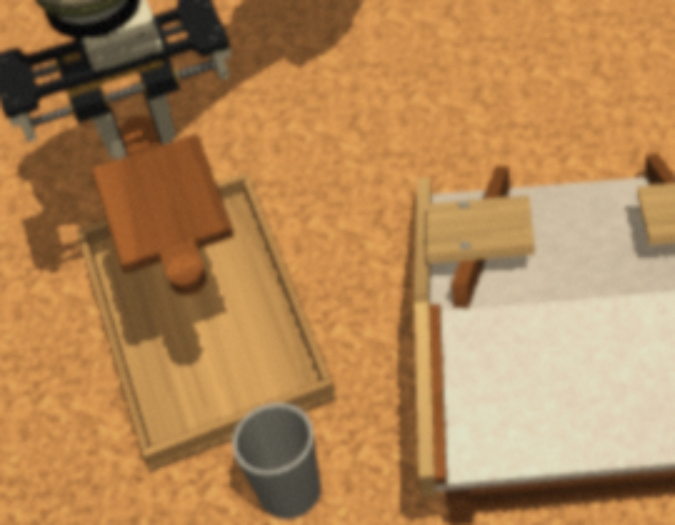

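The board is held level over the tray and lined up with it (free ear at (183,268), tray below). Lowering.

arm_command:
  commands:
    - {"xyz":[-0.009,0.002,0.02],"turn":0.004}
    - {"xyz":[-0.009,0.002,0.06],"turn":0.004}
    - {"xyz":[-0.009,0.002,0.1],"turn":0.004}
    - {"xyz":[-0.009,0.002,0.14],"turn":0.004}
    - {"xyz":[-0.009,0.002,0.18],"turn":0.004}
    - {"xyz":[-0.009,0.002,0.21],"turn":0.004}
    - {"xyz":[-0.009,0.002,0.235],"turn":0.004}
    - {"xyz":[-0.009,0.002,0.255],"turn":0.004}
    - {"xyz":[-0.009,0.002,0.27],"turn":0.004}
    - {"xyz":[-0.009,0.002,0.27],"turn":0.004}

```text
clock: 14.02
position: [0.4146, -0.3893, 0.1064]
orientation: [-3.132, -0.224, 0.001]
force: [-0.4, 1.6, -1.2]
finger_gap: 0.0298
grip_force: 29.9
```

```bash
python3 - <<'E'
from h import *
plan([],[])
p=ctrl.snapshot("scene"); C=cloud(p); 
for T in ctrl.trace(p,"board")[:3]:
    M=cv2.erode(T["mask"].astype(np.uint8),np.ones((5,5)))>0; Q=C[M]; c=np.median(Q,0); print(c)
    if c[1]<-.2:
        Q=Q[abs(Q[:,2]-c[2])<.02]; print(len(Q),cv2.minAreaRect(Q[:,:2].astype(np.float32)),np.linalg.lstsq(np.c_[Q[:,:2]-c[:2],np.ones(len(Q))],Q[:,2],rcond=None)[0])
E
```

```text
now 14.02 [ 0.4146 -0.3893  0.1064] yaw -81.81 F [-0.4  1.6 -1.2] gap 0.0298 tilt [-0.001  0.001 -1.   ] j7 0.05
[0.17257038 0.2957684  0.00962819]
[ 0.49581469 -0.37854902  0.03195386]
1642 ((0.49185195565223694, -0.37848982214927673), (0.19607186317443848, 0.08507735282182693), 6.956212997436523) [-0.00821974 -0.00297938  0.03188511]
```

Still level, with about 8 mm to go.

arm_command:
  commands:
    - {"xyz":[0,0,0.003],"turn":0}
    - {"xyz":[0,0,0.006],"turn":0}
    - {"xyz":[0,0,0.009],"turn":0}
    - {"xyz":[0,0,0.011],"turn":0}
    - {"xyz":[0,0,0.011],"turn":0}
    - {"xyz":[0,0,0.011],"turn":0}

```text
clock: 14.62
position: [0.4142, -0.39, 0.1011]
orientation: [3.134, 0.222, 0.0]
force: [0.2, 0.1, -1.5]
finger_gap: 0.0296
grip_force: 29.9
```

arm_command:
  commands:
    - {"xyz":[0,0,0.002],"turn":0}
    - {"xyz":[0,0,0.002],"turn":0}
    - {"xyz":[0,0,0.002],"turn":0}

```text
clock: 14.87
position: [0.4142, -0.39, 0.0998]
orientation: [-3.134, -0.222, -0.0]
force: [-0.4, 0.0, -0.9]
finger_gap: 0.0297
grip_force: 29.9
```

arm_command:
  commands:
    - {"xyz":[0,0,0.002],"turn":0}
    - {"xyz":[0,0,0.003],"turn":0}
    - {"xyz":[0,0,0.003],"turn":0}

```text
clock: 15.12
position: [0.4142, -0.39, 0.0979]
orientation: [3.134, 0.222, -0.0]
force: [-1.5, -0.7, -0.5]
finger_gap: 0.0296
grip_force: 29.9
```

arm_command:
  commands:
    - {"xyz":[0,0,0.001],"turn":0}
    - {"xyz":[0,0,0.002],"turn":0}
    - {"xyz":[0,0,0.002],"turn":0}

```text
clock: 15.37
position: [0.4141, -0.3901, 0.0973]
orientation: [-3.134, -0.222, -0.001]
force: [-1.4, 0.4, 6.8]
finger_gap: 0.0298
grip_force: 29.9
```

```bash
python3 - <<'E'
from h import *
plan([],[])
p=ctrl.snapshot("scene"); C=cloud(p); 
for T in ctrl.trace(p,"board")[:3]:
    M=cv2.erode(T["mask"].astype(np.uint8),np.ones((5,5)))>0; Q=C[M]; c=np.median(Q,0); print(c)
E
```

```text
now 15.37 [ 0.4141 -0.3901  0.0973] yaw -81.91 F [-1.4  0.4  6.8] gap 0.0298 tilt [ 0.001  0.    -1.   ] j7 0.07
[ 0.49579117 -0.37903047  0.02371261]
[0.1743475  0.29605059 0.00947513]
```

It is seated: the force reads 6.8 N up and the board's top is at floor + 16 mm. Releasing.

arm_command:
  commands:
    - {"xyz":[0,0,0],"turn":0}
    - {"xyz":[0,0,0],"turn":0}
    - {"xyz":[0,0,0],"turn":0}
    - {"xyz":[0,0,0],"turn":0}
    - {"xyz":[0,0,0],"turn":0}
    - {"xyz":[0,0,0],"turn":0}
  fingers: -0.4

```text
clock: 15.97
position: [0.4142, -0.39, 0.0968]
orientation: [-3.134, -0.222, 0.0]
force: [0.0, -0.2, 0.5]
finger_gap: 0.0633
grip_force: 0.0
```

arm_command:
  commands:
    - {"xyz":[0,0,-0.03],"turn":0}
    - {"xyz":[0,0,-0.08],"turn":0}
    - {"xyz":[0,0,-0.14],"turn":0}
    - {"xyz":[0,0,-0.2],"turn":0}
    - {"xyz":[0,0,-0.26],"turn":0}
    - {"xyz":[0,0,-0.32],"turn":0}
    - {"xyz":[0,0,-0.35],"turn":0}
    - {"xyz":[0,0,-0.35],"turn":0}

```text
clock: 16.63
position: [0.4148, -0.3912, 0.3107]
orientation: [3.13, 0.222, 0.008]
force: [-0.3, 0.4, -0.4]
finger_gap: 0.0652
grip_force: 0.0
```

```bash
python3 - <<'E'
from h import *
plan([],[])
p=ctrl.snapshot("scene"); C=cloud(p); save(p,'pics/s8.png')
for T in ctrl.trace(p,"board")[:3]:
    M=cv2.erode(T["mask"].astype(np.uint8),np.ones((3,3)))>0; Q=C[M]; c=np.median(Q,0); print(c)
    if c[1]<-.2: print(cv2.minAreaRect(Q[:,:2].astype(np.float32)),np.percentile(Q[:,2],[5,95]))
z=C[...,2]; rim=(np.hypot(C[...,0]-.484,C[...,1]+.378)<.18)&(z>.027)&(z<.034)&(C[...,0]<.64)
print("rim",cv2.minAreaRect(C[rim][:,:2].astype(np.float32)))
E
```

```text
now 16.63 [ 0.4148 -0.3912  0.3107] yaw -81.9 F [-0.3  0.4 -0.4] gap 0.0652 tilt [ 0.005 -0.003 -1.   ] j7 -0.21
[0.17377962 0.29559737 0.00950801]
[ 0.49649724 -0.37937224  0.02341464]
((0.8824138641357422, -0.34079134464263916), (0.9856072068214417, 0.08883915096521378), 5.735405921936035) [0.01899915 0.02774161]
[ 0.68693917 -0.03509354  0.09415629]
rim ((0.4893378019332886, -0.3779836893081665), (0.2796635329723358, 0.17579883337020874), 8.165863037109375)
```

View pics/s8.png

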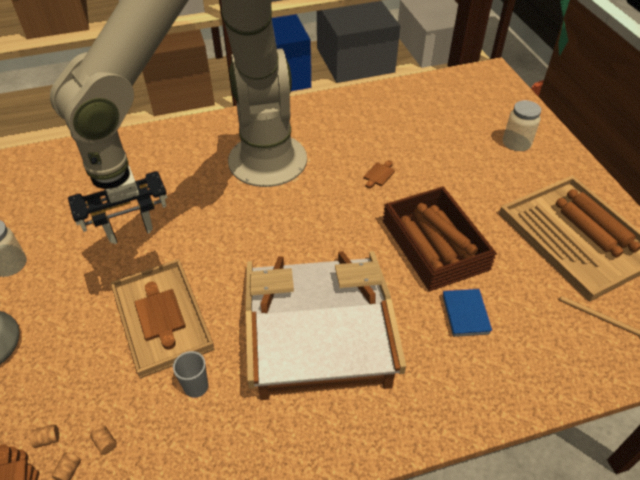

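The picture shows the board lying flat in the tray at (160,313), and the tray, beaker, tin and basket where they were. The arm is clear, so I'm handing in.

```bash
python3 -c "
from workcell import ctrl
print(ctrl.finish_job())"
```

```text
the job is handed in; nothing more can be done
None
```

The board was pushed up square onto the loading shelf, lifted out by an ear and set down flat in the tray, and the job was handed in at about 17 s; the last picture shows the tray, basket, tin and beaker still in place.

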